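# Screw the test plug tight into a pipe tee

## Robot

A 6-joint arm with a two-finger parallel gripper is mounted at the origin on the work surface. World frame = base frame: x ahead of the robot, y to its left, z up, the work surface at z = 0. Lengths are in m, angles in rad, forces in N, time in s.
With the tool pointing down it reaches from about 0.3 to 0.875 m from the base axis. Payload 6.4 kg.
Tool frame: the origin (TCP) lies at the very end of the fingers, on their centre line; the grasp point (between the pads) lies 19 mm behind it; z points along the fingers, y is the line along which they close (so a half turn about z gives the same grasp; the last joint's range is limited). The gripper opens to 85 mm and grips with 20 to 120 N. Pads are 22 mm wide; open, the fingers measure 114 mm over their backs; the gripper's body (76 mm by 85 mm) begins 54 mm behind the grasp point. The pads swing forward as they close: fully open they stand 13 mm farther back than shut.
Start: joints at [-1.343, 0.181, 1.607, -0, 1.354, -0.206], TCP at [0.242, -0.522, 0.231] pointing down, gripper open.
Joint ranges: [-2.99, 2.99], [-0.89, 2.07], [0.3, 2.58], [-1.14, 4.28], [0, 2.63], [-3.12, 3.12]. Speed limits (rad/s): [2.57, 2.57, 3.01, 3.14, 3.14, 3.14].

## Interface

Orientations are given as a 3x3 rotation matrix whose columns are the frame's x, y, z axes.
In Python, from rig import manip gives the robot as it stands. Calls block until the motion is done:
- manip.move_ptp(position, orientation): joint-space move of the TCP to a pose.
- manip.move_straight(position, frame=None, rate=0.15, f_stop=None): straight line of the TCP; frame=None keeps the orientation; rate is the mean speed in m/s. With f_stop (N) it stops when the force on the tool has changed by that much, and returns True; else False.
- manip.movej(angles): joint-space move.
- manip.set_gripper(opening, strength=None): finger opening in m; strength is the grip in N (None keeps the last); returns when the fingers have stopped.
- manip.sleep(seconds).
- manip.ik(position, orientation): joint angles nearest the present ones, or None.
- manip.get_image(name): name is "scene" or "side" or "wrist"; returns (picture, depth): 420x560x3 uint8, red, green, blue; 420x560 float32, m along the optical axis (not along the pixel's ray), 0 where there is no reading.
- manip.camera_params(name): a dict with "K" (3x3 intrinsics, pixels), "extrinsics" (4x4, takes a point from world to camera coordinates). Camera axes: x right, y down, z forward; pixel columns grow to the right and rows downward; lengths in m; the calibration is good to about 2 mm. A picture is of the moment at which its call begins: read the wrist's pose just before it. camera_params takes no time and is no camera call; for the wrist camera it gives the pose at the moment of the call.
A pose or a line that the arm cannot do raises manip.MotionError and nothing moves.
- manip.finish_job(): hands the job in; it is judged then, once.
Readings, each from a call of its own:
- manip.get_time(): time.
- manip.get_joint_positions(): joint angles.
- manip.get_joint_velocities(): joint speeds.
- manip.get_joint_torque(): joint torques, N m.
- manip.get_ee_pos(): TCP position.
- manip.get_ee_rot(): TCP orientation.
- manip.get_wrist_force(): force on the tool from outside, world axes, zero at the start.
- manip.get_torque(): the same for the moment, N m.
- manip.get_grip_width(): finger opening in m.
- manip.get_grip_force(): force on a finger pad.
Only numpy, scipy, OpenCV 4.12 (cv2) and the standard library are available. Lean on these libraries where they do the work, as an engineer would, in place of code of your own. Each camera call takes 0.05 s, during which the arm holds its last target. There are 200 camera calls.

## Task

At the goods-in bench, take the orange test plug out of its wooden cradle and close the upright branch of the white pipe tee with it: stand it in the threaded mouth, let go of it, take it again by the handle and screw it in clockwise until its black flange has squeezed the rubber seal down and the plug stops tight on the rim - snug, not forced with all the arm's strength. Leave the plug screwed tight and let go, and do not disturb the other things on the bench.

Things in the scene. Friction and masses are not known exactly. Their poses are not given: they have to be found in the camera images.
- plug: Orange test plug, 152 mm long, 0.15 to 0.3 kg, lying level in the cradle. Balances near x = -32 mm. Origin on its axis, in the plane of the flange's underside (the face that lands on the rim). +x runs along the axis to the threaded end (down once screwed in). Shank 36 mm thick from x = 0 to 42 mm, cone to x = 62; black flange 72 mm across, x = -10 to 0; square handle x = -10 to -90. At the start its y axis is level.
- handle (a point): Point on the plug's axis at x = -50 mm of the plug, mid-length of the square orange handle, 26 x 26 mm and 80 mm long, faces square to the plug's y and z (same axes as the plug). Pinched here on the two y faces with the tool tilted 45 degrees towards the threaded end, the plug can be turned upright; the tool is then 45 degrees from vertical again.
- lugs (a point): Point on the plug's axis at x = 19 mm. Here two dark round lugs (the plug's thread), 8 mm thick, stick out along the plug's +y and -y to 24 mm from the axis. Yellow marks on the flange show their direction.
- fixture: White pipe tee on a blue plate 160 x 200 mm, fixed. Origin on the bench, on the axis of the upright branch; z up. Branch 74 mm across, rim 128 mm above the bench, bore 53 mm wide and 64 deep. The level pipe (66 mm thick, up to 71 mm high, 180 long) lies along y. Yellow marks on the rim at +x and -x show the two thread starts.
- mouth (a point): Centre of the rim's plane on top of the branch, 128 mm above the bench, axes as the fixture: the plug's origin comes here when home. The thread below is right-handed (clockwise from above tightens), two ridges 4 mm thick, inner width 38 mm, 30 mm of lead per turn; each starts 2 mm below the rim at a mark and falls clockwise.
- thread (a point): Point on the branch axis 12 mm below the rim. A plug set in upright rests with its lugs on the ridges, flange 6 to 21 mm above the rim: about 8 mm when the lugs point 0.45 rad counter-clockwise (from above) of the marks; from there about 3 rad clockwise brings it tight (from elsewhere up to 6). Lugs have 3 mm play up and down. The thread holds by friction. Pushing alone does nothing.
- seal (a joint): How far the black rubber ring in the rim is squeezed (m): 0 standing 4 mm proud of the rim, 0.004 level with it, 0.005 to 0.006 when tight. Springy, 6 N at first, 16 N at 0.004; stays down only while the screwed plug holds it. Turning resistance is about 0.2 N m here, then climbs to about 1 N m some 0.5 rad after the flange meets the rim.
- rim: Firm white top rim of the branch, part of the tee, 53 to 74 mm across, origin as point mouth: the flange stops on it. It gives only 1 mm per 60 N, and a turning moment of about 1 N m is snug.
- cradle: Fixed plywood cradle, base 160 x 80 x 12 mm; two notched uprights 10 mm thick carry the plug's axis 62 mm above the bench, one under the shank just past the flange, one under the handle's last 15 mm. +x is the way the threaded end points; origin on the bench under the plug's origin. Fingers have room both sides of the handle between them. Lift the plug straight up.
- tape: Bystander, loose: cardboard-coloured tape roll 80 mm across, 30 mm high.
- elbow: Bystander, loose: white pipe elbow, 38 mm thick, lying.
- carton: Bystander, loose: cardboard carton 120 x 90 x 60 mm.
- tray: Bystander, loose: grey open tray 150 x 220 x 60 mm.
- driver: Bystander, loose: screwdriver, lying.
- tin: Bystander, loose: tin can 66 mm across, 55 mm high.
- smallbox: Bystander, loose: cardboard box 90 x 70 x 50 mm.
There are look-alikes about, which are no part of the job. What is shaped like the plug but purple or turquoise is not meant.

How it is judged:
On the way:
1. the plug stands upright by itself in the tee's mouth, let go, the seal not yet squeezed (horizontal distance between plug and mouth below 0.012 m and angle between the x axis of plug and the z axis of fixture, either way round below 0.3 rad and z of plug in the frame of mouth below 0.032 m and contact force between the fingers and plug below 0.1 N and value of joint seal below 0.001 m), for 0.2 s.
At the end, for the whole second after the job is handed in: The plug is screwed into the tee's branch, let go and at rest: its axis within 4 mm and 0.06 rad of the branch's, its flange within 1.5 mm of the rim, the seal squeezed down by more than 3 of its 4 mm and the flange bearing on the rim with more than 3 N, staying so (horizontal distance between plug and mouth below 0.004 m and angle between the x axis of plug and the z axis of fixture, either way round below 0.06 rad and value of joint seal above 0.003 m and contact force between plug and rim above 3 N and z of plug in the frame of mouth below 0.0015 m and linear speed of plug below 0.01 m/s and contact force between the fingers and plug below 0.1 N); the robot touches nothing.
It fails at once if the plug is forced: its flange bears on the rim with more than 150 N (contact force between plug and rim above 150 N).
It fails at once if a bystander is moved by more than 30 mm (distance of any of tape, elbow, carton, tray, driver, tin, smallbox from where it was at the start of the episode above 0.03 m).
It also fails if it takes over 72 s, if anything falls off the work surface, if the arm or the gripper's body presses on something with over 40 N, if the wrist force passes 120 N, or if a joint passes its speed limit or range.

## Working session

There is one attempt and no reset: what is moved stays moved. The work goes in short steps, each a Python script; the robot and the scene stay as the last script left them, time stands still between calls to the robot, and variables do not carry over. Pictures are saved under pics/ and viewed, at most 10 in all, crops included, and the job is handed in when it is done.

```bash
mkdir -p pics; ls; python3 - <<'E'
from rig import manip
import cv2,numpy as np
for n in("scene","side"):
    im,d=manip.get_image(n); cv2.imwrite(f"pics/{n}0.png",im[:,:,::-1]); p=manip.camera_params(n)
    np.savez(f"{n}0.npz",im=im,d=d,K=p["K"],E=p["extrinsics"])
    E=np.array(p["extrinsics"]);print(n,np.array(p["K"]).round(1).tolist(),(-E[:3,:3].T@E[:3,3]).round(3),E[2,:3].round(3))
print(manip.get_time())
E
```

```text
pics
scene [[448.3, 0.0, 286.4], [0.0, 448.3, 210.3], [0.0, 0.0, 1.0]] [ 0.845 -0.488  1.072] [-0.265  0.42  -0.868]
side [[396.9, 0.0, 281.7], [0.0, 396.9, 218.9], [0.0, 0.0, 1.0]] [0.22  0.708 0.854] [ 0.286 -0.678 -0.677]
0.1
```

View pics/scene0.png

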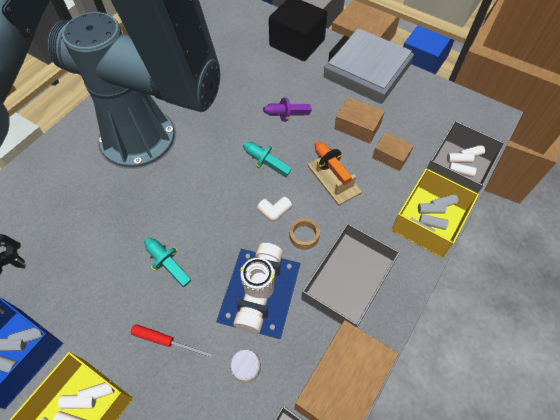

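View pics/side0.png

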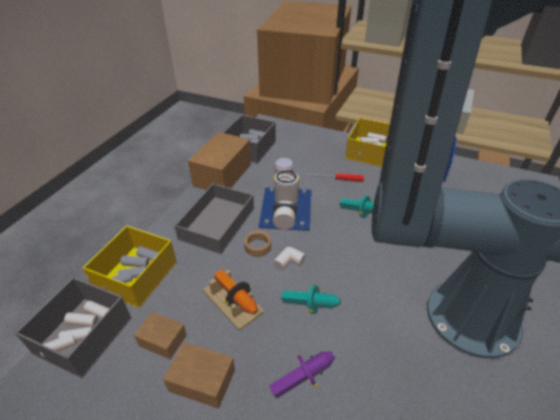

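The scene view shows four plug shapes: orange in the plywood cradle (335,165), purple (288,109) and turquoise (267,157) and (166,261). Only the orange one fits the description. The tee's mouth is at (258,273) on the blue plate. I'll measure both and confirm in a crop.

```bash
cat > h.py <<'E'
import numpy as np,cv2
def cloud(im,d,K,E):
    v,u=np.indices(d.shape); p=np.stack([(u-K[0,2])/K[0,0]*d,(v-K[1,2])/K[1,1]*d,d],-1)
    return (p-E[:3,3])@E[:3,:3]
def load(n):
    z=np.load(n+".npz"); im=z["im"]; P=cloud(im,z["d"],z["K"],z["E"]); P[z["d"]<=0]=np.nan
    return im,P,cv2.cvtColor(im,cv2.COLOR_RGB2HSV).astype(int),z["K"],z["E"]
E
python3 - <<'E'
from h import *
for n in("scene0","side0"):
    im,P,H,K,E=load(n)
    m=(H[...,0]<=13)&(H[...,1]>200)&(H[...,2]>110)&(P[...,2]>.02)&(P[...,1]<.4)
    # largest component
    def big(m):
        k,l,s,c=cv2.connectedComponentsWithStats(m.astype(np.uint8),connectivity=8)
        o=np.argsort(-s[1:,4])[:3]+1; print([(c[i].round(0).tolist(),s[i,4]) for i in o]); return [l==i for i in o]
    for q in big(m):
        p=P[q]; p=p[~np.isnan(p).any(1)]
        r=cv2.minAreaRect(p[:,:2].astype(np.float32)); print(n,"orange",np.median(p,0).round(3),p.min(0).round(3),p.max(0).round(3),r)
    b=(abs(H[...,0]-112)<12)&(H[...,1]>150)&(P[...,2]<.03)&(P[...,2]>-.02)&(P[...,0]<1.0)&(P[...,0]>.3)
    for q in big(b)[:1]:
        p=P[q]; print("plate",cv2.minAreaRect(p[:,:2].astype(np.float32)),np.median(p[:,2]))
        c=np.array(cv2.minAreaRect(p[:,:2].astype(np.float32))[0])
    t=(abs(P[...,2]-.13)<.008)&(np.hypot(P[...,0]-c[0],P[...,1]-c[1])<.08); p=P[t]
    print("rim",len(p),p.min(0),p.max(0),cv2.minEnclosingCircle(p[:,:2].astype(np.float32)), np.median(p[:,2]))
im,P,H,K,E=load("scene0")
a=cv2.resize(im[125:215,285:395],None,fx=4,fy=4,interpolation=cv2.INTER_CUBIC);b=cv2.resize(im[235:325,210:310],None,fx=3.6,fy=4,interpolation=cv2.INTER_CUBIC)
cv2.imwrite("pics/crop.png",np.hstack([a,b])[:,:,::-1])
E
```

```text
[([150.0, 334.0], np.int32(337)), ([321.0, 148.0], np.int32(98)), ([339.0, 172.0], np.int32(35))]
scene0 orange [ 0.44  -0.431  0.024] [ 0.394 -0.452  0.02 ] [ 0.49  -0.411  0.03 ] ((0.44194650650024414, -0.43093061447143555), (0.0979832336306572, 0.020915815606713295), 14.14444637298584)
scene0 orange [0.513 0.216 0.076] [0.49  0.199 0.067] [0.536 0.234 0.083] ((0.5122321248054504, 0.21805769205093384), (0.026602113619446754, 0.048636630177497864), 71.54460144042969)
scene0 orange [0.594 0.174 0.073] [0.554 0.158 0.069] [0.627 0.192 0.08 ] ((0.5885912775993347, 0.17736119031906128), (0.019670743495225906, 0.07376286387443542), 73.93766784667969)
[([280.0, 299.0], np.int32(1425)), ([233.0, 291.0], np.int32(871))]
plate ((0.6384590268135071, -0.18583343923091888), (0.05368611216545105, 0.19816379249095917), 18.558439254760742) 0.007974360285402058
rim 438 [ 0.55980127 -0.23923147  0.12200251] [ 0.62659405 -0.16476097  0.13615001] ((0.5909032821655273, -0.20190168917179108), 0.03807314485311508) 0.1289583109440624
[([246.0, 302.0], np.int32(175)), ([222.0, 282.0], np.int32(24)), ([358.
[... 277 characters left out ...]
((0.5979384779930115, 0.19540414214134216), (0.0036145453341305256, 0.05542152002453804), 62.125370025634766)
side0 orange [ 0.411 -0.43   0.021] [ 0.407 -0.43   0.021] [ 0.414 -0.424  0.023] ((0.4111717939376831, -0.42859765887260437), (0.007818017154932022, 0.0049097794108092785), 46.4537467956543)
[([267.0, 206.0], np.int32(212)), ([303.0, 208.0], np.int32(166)), ([270.0, 224.0], np.int32(9))]
plate ((0.643133819103241, -0.1775285005569458), (0.03002946637570858, 0.1852603554725647), 18.753257751464844) 0.00802677245138357
rim 166 [ 0.56330605 -0.23430933  0.12223969] [ 0.62380878 -0.16193102  0.13420814] ((0.5898197293281555, -0.19684509932994843), 0.03756548464298248) 0.1284789585097384
```

View pics/crop.png

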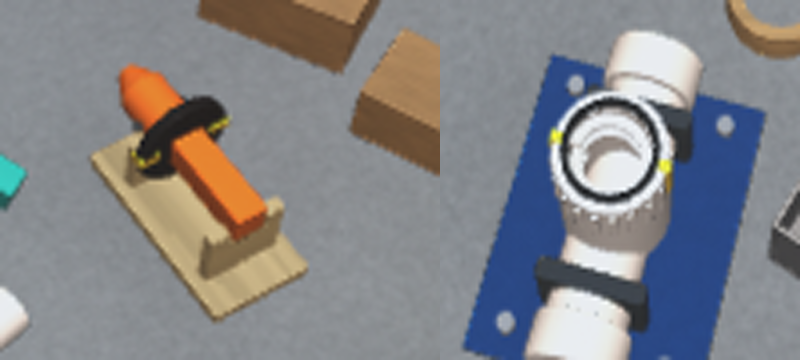

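The crop confirms the orange plug: it lies in the plywood cradle with its shank up-left, its black flange at crop (180,130) and its square handle running lower-right. The tee's rim has yellow marks at crop (557,137) and (665,167). Next I'll take closer wrist views of both.

```bash
cat >> h.py <<'E'
def wrist(manip,name):
    p=manip.camera_params("wrist"); im,d=manip.get_image("wrist")
    np.savez(name+".npz",im=im,d=d,K=p["K"],E=p["extrinsics"]); cv2.imwrite(f"pics/{name}.png",im[:,:,::-1])
def down(a): # tool down, tool y at angle a
    y=np.array([np.cos(a),np.sin(a),0]); z=np.array([0,0,-1.]); return np.stack([np.cross(y,z),y,z],1)
E
python3 - <<'E'
from h import *
from rig import manip
R=np.array(manip.get_ee_rot()); p=np.array(manip.get_ee_pos())
E=np.array(manip.camera_params("wrist")["extrinsics"]); c=-E[:3,:3].T@E[:3,3]
off=R.T@(c-p); zc=R.T@E[2,:3]; print("cam in tool",off.round(3),zc.round(3),R.round(2).tolist())
for nm,t in(("wtee",[.59,-.2,.128]),("wplug",[.55,.2,.06])):
    t=np.array(t); best=None
    for a in np.arange(-np.pi,np.pi,.2):
        D=down(a); q=t+[0,0,.27-0]; pos=q-D@[off[0],off[1],0]; 
        zz=D@zc; h=.27; pos=t-zz*h/(-zz[2])*1-D@off; 
        j=manip.ik(pos,D)
        if j is not None and pos[2]>.2:
            s=np.abs(np.array(j)-manip.get_joint_positions()).max()
            if best is None or s<best[0]: best=(s,pos,D,a)
    print(nm,best[0],best[1],best[3]); manip.move_ptp(best[1],best[2]); wrist(manip,nm)
print(manip.get_time(),np.round(manip.get_joint_positions(),2))
E
python3 - <<'E'
import cv2,numpy as np
a=cv2.imread("pics/wtee.png");b=cv2.imread("pics/wplug.png")
cv2.imwrite("pics/both.png",cv2.resize(np.hstack([a[:,80:480],b[:,80:480]]),(800,420)))
E
```

```text
cam in tool [ 0.067  0.001 -0.143] [-0.262 -0.001  0.965] [[0.91, 0.42, -0.0], [0.42, -0.91, 0.0], [0.0, -0.0, -1.0]]
wtee 0.8321930185221462 [ 0.58674463 -0.19402085  0.25508706] 0.4584073464102101Traceback (most recent call last):
  File "<stdin>", line 15, in <module>
TypeError: 'NoneType' object is not subscriptable
[ WARN:0@0.042] global loadsave.cpp:275 findDecoder imread_('pics/wplug.png'): can't open/read file: check file path/integrity
Traceback (most recent call last):
TypeError: 'NoneType' object is not subscriptable
```

```bash
python3 - <<'E'
from h import *
from rig import manip
off=np.array([.067,.001,-.143]); zc=np.array([-.262,-.001,.965]); t=np.array([.55,.2,.06]); best=None
for a in np.arange(-np.pi,np.pi,.2):
    D=down(a); zz=D@zc; pos=t+zz*.3/zz[2]-D@off; j=manip.ik(pos,D)
    if j is not None:
        s=np.abs(np.array(j)-manip.get_joint_positions()).max()
        if best is None or s<best[0]: best=(s,pos,D,a)
print(best[0],best[1],best[3]); manip.move_ptp(best[1],best[2]); wrist(manip,"wplug")
print(manip.get_time(),np.round(manip.get_joint_positions(),2))
a=cv2.imread("pics/wtee.png");b=cv2.imread("pics/wplug.png")
cv2.imwrite("pics/both.png",np.hstack([a[:,80:480],b[:,80:480]]))
# analysis
im,P,H,K,E=load("wtee")
ye=(abs(H[...,0]-29)<5)&(H[...,1]>150)&(P[...,2]>.1)
n,l,s,c=cv2.connectedComponentsWithStats(ye.astype(np.uint8))
for i in range(1,n):
    if s[i,4]>10: print("ymark",c[i].round(1),s[i,4],np.nanmedian(P[l==i],0).round(4))
v=(P[...,2]>.118)&(P[...,2]<.14)&(np.hypot(P[...,0]-.59,P[...,1]+.2)<.06)
p=P[v]; z=np.median(p[:,2]); print("rim z",z,np.percentile(p[:,2],[5,50,95]).round(4),cv2.minEnclosingCircle(p[:,:2].astype(np.float32)))
pv=P[(abs(H[...,0]-112)<12)&(H[...,1]>150)&(P[...,2]<.03)];print("plate",cv2.minAreaRect(pv[:,:2].astype(np.float32)))
im,P,H,K,E=load("wplug")
o=((H[...,0]<=13)&(H[...,1]>200)&(H[...,2]>80)&(P[...,2]>.04))
r=np.array([.55,.2]);p=P[o]; p=p[np.hypot(*(p[:,:2]-r).T)<.13]
print("orange",len(p),cv2.minAreaRect(p[:,:2].astype(np.float32)),p.max(0).round(3),p.min(0).round(3))
bl=(H[...,2]<60)&(P[...,2]>.03)&(np.hypot(P[...,0]-.545,P[...,1]-.2)<.06); p=P[bl]
print("flange",len(p),cv2.minAreaRect(p[:,:2].astype(np.float32)),p[:,2].max())
ye=(abs(H[...,0]-29)<5)&(H[...,1]>150)&(P[...,2]>.04)
n,l,s,c=cv2.connectedComponentsWithStats(ye.astype(np.uint8))
for i in range(1,n):
    if s[i,4]>10: print("ymark",c[i].round(1),s[i,4],np.nanmedian(P[l==i],0).round(4))
E
```

```text
0.6595209302089872 [0.53566494 0.1980491  0.217     ] 1.6584073464102111
3.4167 [ 0.14  0.19  1.63 -0.    1.32 -1.51]
rim z 0.1284651348084461 [0.1199 0.1285 0.133 ] ((0.5896909236907959, -0.2010052502155304), 0.03913150355219841)
plate ((0.5721659660339355, -0.15065008401870728), (0.15508417785167694, 0.09112115204334259), 18.807693481445312)Traceback (most recent call last):
  File "<stdin>", line 25, in <module>
    return umr_maximum(a, axis, None, out, keepdims, initial, where)
ValueError: zero-size array to reduction operation maximum which has no identity
```

View pics/both.png

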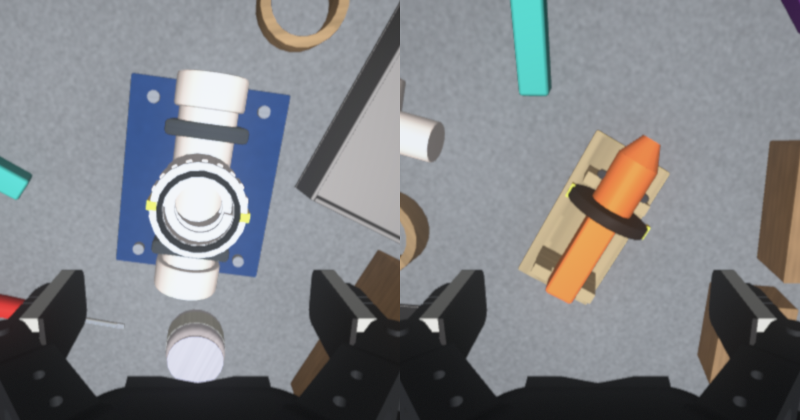

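The wrist views show the tee's rim with yellow marks at about (232,206) and (324,217). The plug's flange is at about (287,212), with its handle end at (240,295) and tip at (325,145). I'll fix the colour masks on the saved data.

```bash
cat > an.py <<'E'
from h import *
im,P,H,K,E=load("wtee")
print(H[206,230:235].tolist(),P[206,232])
def marks(P,H,ok):
    ye=(abs(H[...,0]-28)<7)&(H[...,1]>110)&(H[...,2]>100)&ok
    n,l,s,c=cv2.connectedComponentsWithStats(ye.astype(np.uint8))
    for i in range(1,n):
        if s[i,4]>8: print("ymark",c[i].round(1),s[i,4],np.nanmedian(P[l==i],0).round(4))
marks(P,H,P[...,2]>.1)
# rim: fit circle to black seal pixels and white rim at top
v=(abs(P[...,2]-.130)<.006)&(np.hypot(P[...,0]-.59,P[...,1]+.2)<.05); p=P[v]
r=np.hypot(p[:,0]-.59,p[:,1]+.2);print("rim z med",np.median(p[r>.034][:,2]),"seal z",np.median(p[(r<.033)&(r>.028)][:,2]))
print("circ",cv2.minEnclosingCircle(p[:,:2].astype(np.float32)), cv2.fitEllipse(cv2.convexHull(p[:,:2].astype(np.float32))))
im,P,H,K,E=load("wplug")
print(H[260,255],P[260,255],H[165,305],P[165,305])
ok=(P[...,2]>.04)&(np.hypot(P[...,0]-.55,P[...,1]-.2)<.15)
o=(H[...,0]<=17)&(H[...,1]>180)&(H[...,2]>80)&ok; p=P[o].astype(np.float32)
print("orange",len(p),cv2.minAreaRect(p[:,:2]))
t=p[(p[:,2]>.073)&(p[:,2]<.078)]; print("handle top",cv2.minAreaRect(t[:,:2]),np.median(t[:,2]))
b=P[(H[...,2]<60)&ok&(P[...,2]>.07)].astype(np.float32); print("flange",len(b),cv2.minAreaRect(b[:,:2]),b[:,2].max())
marks(P,H,ok)
E
python3 an.py
```

```text
[[31, 122, 245], [31, 122, 245], [31, 121, 245], [31, 121, 245], [31, 121, 244]] [ 0.55695274 -0.21151288  0.12849189]
ymark [230.5 205. ] 59 [ 0.5556 -0.2112  0.1286]
ymark [324.5 217.5] 53 [ 0.6229 -0.1891  0.1287]
rim z med 0.12832841150379182 seal z 0.13194023760820373
circ ((0.5896449089050293, -0.2010093629360199), 0.03908657655119896) ((0.5893930196762085, -0.20062431693077087), (0.07322823256254196, 0.07579367607831955), 108.71044921875)
[ 16 162 234] [0.5888425  0.18290113 0.07552146] [ 12 173 234] [0.50788212 0.21533899 0.07736189]
orange 0 ((0.0, 0.0), (0.0, 0.0), 0.0)
handle top ((0.0, 0.0), (0.0, 0.0), 0.0) nan
  return _methods._mean(a, axis=axis, dtype=dtype,
  ret = ret.dtype.type(ret / rcount)
Traceback (most recent call last):
  File "an.py", line 20, in <module>
    b=P[(H[...,2]<60)&ok&(P[...,2]>.07)].astype(np.float32); print("flange",len(b),cv2.minAreaRect(b[:,:2]),b[:,2].max())
                                                                                   ~~~~~~~~~~~~~~~^^^^^^^^^
cv2.error: OpenCV(4.12.0) /io/opencv/modules/imgproc/src/convhull.cpp:143: error: (-215:Assertion failed) total >= 0 && (depth == CV_32F || depth == CV_32S) in function 'convexHull'
```

```bash
sed -i 's/H\[...,1\]>180/H[...,1]>140/; s/H\[...,0\]<=17/H[...,0]<=19/' an.py; sed -i 's/(H\[...,2\]<60)&ok/(H[...,2]<80)\&ok/' an.py; sed -i 's/^b=.*$/b=P[(H[...,2]<90)\&ok\&(P[...,2]>.06)].astype(np.float32); print("flange",len(b),cv2.minAreaRect(b[:,:2]) if len(b)>5 else 0)/' an.py; sed -i '/^o=/a print(H[212,287],P[212,287]); t=p; o2=P[o\&(H[...,0]>=0)].astype(np.float32); u=np.array([-.93,.36]); s=(o2[:,:2]-[.545,.2])@u; print("s range",np.percentile(s,[0,1,99,100]))' an.py; python3 an.py | tail -8
cat > ikt.py <<'E'
from h import *
from rig import manip
def tilt(u,s): # u horizontal 2-vector. s=+1: plug lying (x=u). s=-1 : plug upright
    u=np.array([u[0],u[1],0.]);z=(s*u+[0,0,-1])/2**.5
    y=np.cross([0,0,1.],u) # plug y level
    return u,y,z
for sg in(1,-1):
  th=np.radians(158.); u,y,z=tilt([np.cos(th),np.sin(th)],1); y=sg*y; R=np.stack([np.cross(y,z),y,z],1)
  g=np.array([.55,.2,.062])-.05*u
  print(sg,"lying",manip.ik(g+.019*z,R), manip.ik(g+.019*z+[0,0,.12],R))
  for a in (134.3,-45.7):
    a=np.radians(a); u,y,z=tilt([np.cos(a),np.sin(a)],-1); y=sg*y; R=np.stack([np.cross(y,z),y,z],1)
    for h in(.138,.22):print(a,"up",h,manip.ik(np.array([.5894,-.2005,h+.05])+.019*z,R))
E
python3 ikt.py
```

```text
[[31, 122, 245], [31, 122, 245], [31, 121, 245], [31, 121, 245], [31, 121, 244]] [ 0.55695274 -0.21151288  0.12849189]
ymark [230.5 205. ] 59 [ 0.5556 -0.2112  0.1286]
ymark [324.5 217.5] 53 [ 0.6229 -0.1891  0.1287]
rim z med 0.12832841150379182 seal z 0.13194023760820373
circ ((0.5896449089050293, -0.2010093629360199), 0.03908657655119896) ((0.5893930196762085, -0.20062431693077087), (0.07322823256254196, 0.07579367607831955), 108.71044921875)
[ 16 162 234] [0.5888425  0.18290113 0.07552146] [ 12 173 234] [0.50788212 0.21533899 0.07736189]
[ 12 106  60] [0.54238395 0.2044993  0.09008434]
s range [-0.08416318 -0.08156437  0.06304009  0.06537223]
1 lying [-0.0201666   0.95743555  1.04192235  0.26758042  1.88306319  1.91782058] [-0.0201666   0.81263378  1.03028637  0.28503595  2.03359565  1.96387302]
2.343977185428385 up 0.138 [-0.3785244   0.09377898  2.04699149 -0.86187898  0.38879625  2.69932021]
2.343977185428385 up 0.22 [-0.3785244  -0.04265577  1.99098953 -0.60154216  0.53339187  2.40977564]
-0.7976154681614086 up 0.138 [-0.59024236  0.84755762  0.9590689   0.16978659  2.1031799
[... 335 characters left out ...]
49 -0.86187898  0.38879625 -0.44227244]
2.343977185428385 up 0.22 [-0.3785244  -0.04265577  1.99098953 -0.60154216  0.53339187 -0.73181701]
-0.7976154681614086 up 0.138 [-0.59024236  0.84755762  0.9590689   0.16978659  2.10317998  1.80528759]
-0.7976154681614086 up 0.22 [-0.59024236  0.77749878  0.90761619  0.18419732  2.22280091  1.83105765]Traceback (most recent call last):
  File "an.py", line 19, in <module>
    print("orange",len(p),cv2.minAreaRect(p[:,:2]))
                          ~~~~~~~~~~~~~~~^^^^^^^^^
cv2.error: OpenCV(4.12.0) /io/opencv/modules/imgproc/src/convhull.cpp:143: error: (-215:Assertion failed) total >= 0 && (depth == CV_32F || depth == CV_32S) in function 'convexHull'
```

```bash
cat > an2.py <<'E'
from h import *
im,P,H,K,E=load("wplug"); f=lambda p:cv2.minAreaRect(np.ascontiguousarray(p[:,:2],np.float32))
ok=(P[...,2]>.04)&(np.hypot(P[...,0]-.55,P[...,1]-.2)<.15)
o=(H[...,0]<=19)&(H[...,1]>140)&(H[...,2]>80)&ok
n,l,s,c=cv2.connectedComponentsWithStats(o.astype(np.uint8))
for i in range(1,n):
    if s[i,4]>200:
        p=P[l==i]; print("orange",c[i].round(),s[i,4],f(p),np.median(p[:,2]).round(4)); 
        t=p[p[:,2]>.0735]; print("  top",f(t),t[:,:2].mean(0))
b=P[(H[...,2]<90)&ok&(P[...,2]>.06)]; print("flange",len(b),f(b),np.percentile(b[:,2],99))
ye=(abs(H[...,0]-28)<8)&(H[...,1]>110)&(H[...,2]>100)&ok&(P[...,2]>.045)
n,l,s,c=cv2.connectedComponentsWithStats(ye.astype(np.uint8))
for i in range(1,n):
    if s[i,4]>8: print("ymark",c[i].round(1),s[i,4],np.nanmedian(P[l==i],0).round(4))
E
python3 an2.py
```

```text
orange [308. 177.] 3207 ((0.5175051689147949, 0.22382999956607819), (0.04030483588576317, 0.06207362934947014), 64.36424255371094) 0.077
  top ((0.5184143781661987, 0.22088630497455597), (0.029574308544397354, 0.05785348638892174), 64.20284271240234) [0.52087377 0.2187952 ]
orange [259. 260.] 2700 ((0.5877776741981506, 0.18735907971858978), (0.027033764868974686, 0.07978180050849915), 66.3194808959961) 0.0751
  top ((0.5878218412399292, 0.18753884732723236), (0.026987478137016296, 0.07985704392194748), 66.6212387084961) [0.58933175 0.18674236]
flange 43915 ((0.5380458235740662, 0.19583775103092194), (0.1409689038991928, 0.0483289398252964), 87.0490493774414) 0.310587647515405
ymark [250.4 188.8] 44 [0.5317 0.1746 0.0658]
ymark [326.2 230.1] 24 [0.5596 0.2394 0.0658]
```

```bash
cat > g.py <<'E'
from h import *
from rig import manip
def tr(th,s):
    u=np.array([np.cos(th),np.sin(th),0.]);z=(s*u+[0,0,-1])/2**.5
    y=-np.cross([0,0,1.],u); return u,z,np.stack([np.cross(y,z),y,z],1)
M=np.array([.5894,-.2005,.128]); yaw=np.radians(18.5)
UP=tr(yaw+.45+np.pi/2,-1)
def uppos(h,xy=(0,0)): return M+[xy[0],xy[1],h+.05]+.019*UP[1]
def st(m=""): print(m,"t",round(manip.get_time(),2),"F",np.round(manip.get_wrist_force(),1),"T",np.round(manip.get_torque(),2),"w",round(manip.get_grip_width(),4),"gf",round(manip.get_grip_force(),1),"p",np.round(manip.get_ee_pos(),4))
E
python3 - <<'E'
from g import *
u,z,R=tr(np.radians(156.5),1)
g=np.array([.5878,.1875,.062]); c=g+.019*z
manip.set_gripper(.055)
manip.move_ptp(c-.11*z,R); st("pre")
print(manip.move_straight(c,rate=.12,f_stop=15)); st("at")
manip.set_gripper(0.0,60); st("grip")
manip.move_straight(c+[0,0,.17],rate=.15); st("lift")
manip.move_ptp(uppos(.1),UP[2]); st("above")
for n in("scene","side"):
    im,d=manip.get_image(n); cv2.imwrite(f"pics/{n}1.png",im[:,:,::-1]); p=manip.camera_params(n)
    np.savez(f"{n}1.npz",im=im,d=d,K=p["K"],E=p["extrinsics"])
a=cv2.imread("pics/scene1.png")[130:330,160:360];b=cv2.imread("pics/side1.png")[60:260,190:390]
cv2.imwrite("pics/ab1.png",cv2.resize(np.hstack([a,b]),(800,400)))
E
```

```text
pre t 4.76 F [-0.1  1.2  0.1] T [-0.09 -0.3  -0.03] w 0.0552 gf 0.0 p [0.6469 0.1624 0.1268]
False
at t 5.83 F [ 0.4 -0.9  0.1] T [-0.14 -0.31  0.03] w 0.0553 gf 0.0 p [0.5765 0.1928 0.0496]
grip t 6.19 F [ 1.4 -0.9  4.3] T [-0.1  -0.18 -0.01] w 0.0252 gf 58.6 p [0.5761 0.1926 0.0491]
lift t 7.47 F [-0.1 -0.4 -2.2] T [-0.26 -0.61  0.01] w 0.025 gf 58.3 p [0.5749 0.1928 0.2172]
above t 8.93 F [ 0.4  0.6 -2.6] T [0.43 0.42 0.03] w 0.0251 gf 58.5 p [ 0.5988 -0.21    0.2642]
```

View pics/ab1.png

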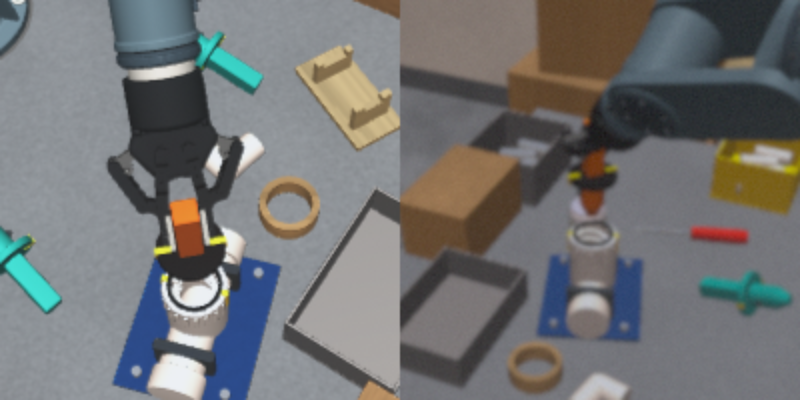

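```bash
python3 - <<'E'
from h import *
im,P,H,K,E=load("scene1"); 
ok=(P[...,2]>.2)&(np.hypot(P[...,0]-.589,P[...,1]+.2)<.06)
ye=(abs(H[...,0]-28)<7)&(H[...,1]>110)&(H[...,2]>100)&ok
n,l,s,c=cv2.connectedComponentsWithStats(ye.astype(np.uint8)); m=[]
for i in range(1,n):
    if s[i,4]>4: m.append(np.nanmedian(P[l==i],0)); print("ymark",c[i].round(1),s[i,4],m[-1].round(4))
if len(m)==2: print("mid",(m[0]+m[1])/2,np.degrees(np.arctan2(*(m[1]-m[0])[[1,0]])))
o=(H[...,0]<=19)&(H[...,1]>140)&(H[...,2]>60)&ok
p=P[o]; print(np.percentile(p[:,2],[1,50,99]).round(4))
t=p[p[:,2]>np.percentile(p[:,2],99)-.008]; print("top",len(t),t.mean(0),cv2.minAreaRect(np.ascontiguousarray(t[:,:2],np.float32)))
# tee rim in this camera for common-mode
im,P,H,K,E=load("scene0"); ok=(P[...,2]>.12)&(P[...,2]<.14)&(np.hypot(P[...,0]-.589,P[...,1]+.2)<.06)
ye=(abs(H[...,0]-28)<9)&(H[...,1]>80)&(H[...,2]>100)&ok
n,l,s,c=cv2.connectedComponentsWithStats(ye.astype(np.uint8))
for i in range(1,n): print("tee",s[i,4],np.nanmedian(P[l==i],0).round(4))
E
```

```text
ymark [268.5 249.8] 33 [ 0.6105 -0.1819  0.2396]
ymark [240.8 254.8] 34 [ 0.5691 -0.2213  0.2376]
mid [ 0.58983002 -0.20157324  0.23860507] -136.448950904061
[0.2432 0.3086 0.3201]
top 177 [ 0.59071804 -0.20364762  0.31723213] ((0.589769184589386, -0.20262226462364197), (0.025450171902775764, 0.026234569028019905), 44.019405364990234)
tee 10 [ 0.5558 -0.2132  0.1286]
tee 14 [ 0.6226 -0.1909  0.1278]
```

Relative to the tee, in the same camera, the plug is within 1 mm and the lugs point about 25 degrees CCW of the marks. Inserting.

```bash
python3 - <<'E'
from g import *
manip.move_straight(uppos(.045,(-.0005,-.0005)),rate=.12); st("near")
r=manip.move_straight(uppos(.0,(-.0005,-.0005)),rate=.025,f_stop=5); st(r)
print("flange h",manip.get_ee_pos()[2]-uppos(0)[2])
manip.sleep(.2); st()
E
```

```text
near t 9.63 F [-1.2 -0.1 -2.1] T [0.42 0.44 0.01] w 0.0252 gf 58.6 p [ 0.5988 -0.2106  0.2098]
True t 10.97 F [-1.1  1.1  4.3] T [-0.03  0.2  -0.  ] w 0.0253 gf 58.8 p [ 0.5984 -0.2107  0.1726]
flange h 0.008011771479271318
 t 11.17 F [-0.1  0.6  5. ] T [-0.2   0.01 -0.02] w 0.0253 gf 58.8 p [ 0.5983 -0.2107  0.1725]
```

The flange rests at 8 mm, as expected. Releasing, backing off and looking.

```bash
python3 - <<'E'
from g import *
manip.set_gripper(.06); manip.sleep(.4); st("rel")
p=np.array(manip.get_ee_pos()); manip.move_straight(p-.12*UP[1],rate=.15); st("back")
for n in("scene","side"):
    im,d=manip.get_image(n); cv2.imwrite(f"pics/{n}2.png",im[:,:,::-1]); q=manip.camera_params(n)
    np.savez(f"{n}2.npz",im=im,d=d,K=q["K"],E=q["extrinsics"])
im,P,H,K,E=load("scene2")
ok=(P[...,2]>.13)&(np.hypot(P[...,0]-.589,P[...,1]+.2)<.06)
ye=(abs(H[...,0]-28)<7)&(H[...,1]>110)&(H[...,2]>100)&ok
n,l,s,c=cv2.connectedComponentsWithStats(ye.astype(np.uint8))
for i in range(1,n):
    if s[i,4]>4: print("ymark",c[i].round(1),s[i,4],np.nanmedian(P[l==i],0).round(4))
o=(H[...,0]<=19)&(H[...,1]>140)&(H[...,2]>60)&ok; p=P[o]
t=p[p[:,2]>np.percentile(p[:,2],98)-.006]; print("top",len(t),t.mean(0),cv2.minAreaRect(np.ascontiguousarray(t[:,:2],np.float32)))
for a in np.radians([44.3,134.3,-45.7,-135.7]): print(np.degrees(a),np.round(manip.ik([.5894,-.2005,.2],down(a)),2))
a=cv2.imread("pics/scene2.png")[170:330,160:360];b=cv2.imread("pics/side2.png")[100:260,190:390]
cv2.imwrite("pics/ab2.png",cv2.resize(np.hstack([a,b]),(800,320)))
E
```

```text
rel t 11.99 F [-0.5 -1.2  0.3] T [0.25 0.24 0.  ] w 0.0598 gf 0.0 p [ 0.5971 -0.2104  0.1708]
back t 12.94 F [0.3 0.6 0.4] T [ 0.28  0.24 -0.03] w 0.0602 gf 0.0 p [ 0.5377 -0.1497  0.2551]
ymark [268.6 266.9] 31 [ 0.6079 -0.1824  0.147 ]
ymark [243.3 271.5] 30 [ 0.5672 -0.2211  0.1466]
top 140 [ 0.58851096 -0.2024586   0.22560624] ((0.5879653096199036, -0.20166757702827454), (0.02499294839799404, 0.026255270466208458), 45.70317840576172)
44.3 [-0.52  0.31  1.51 -0.    1.32 -1.29]
134.3 [-0.52  0.31  1.51 -0.    1.32 -2.86]
-45.7 [-0.52  0.31  1.51 -0.    1.32  0.28]
-135.7 [-0.52  0.31  1.51 -0.    1.32  1.85]
```

View pics/ab2.png

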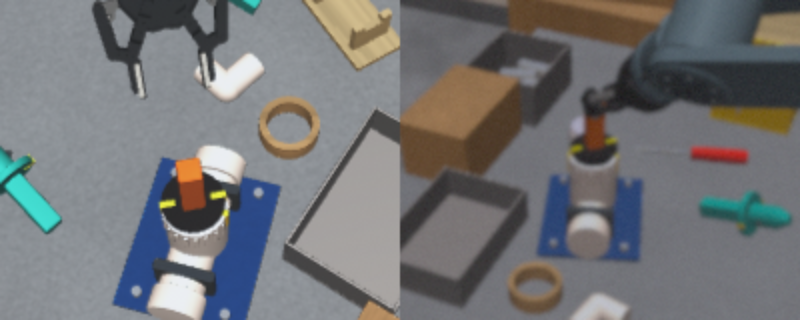

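The plug stands on its own in the mouth at scene crop (190,190), yellow marks turned CCW of the rim's. Now regrasp from straight above, with joint 6 at its low end so the whole turn fits.

```bash
cat >> g.py <<'E'
C=np.array([.5889,-.2004]); A0=yaw+.45+np.pi/2
def tp(h,phi,g=.066): return np.array([C[0],C[1],.128+h+g-.019]),down(A0-phi)
E
python3 - <<'E'
from g import *
p=np.array(manip.get_ee_pos()); manip.move_straight(p+[0,0,.07])
P,R=tp(.1,0); j=np.array(manip.ik(P,R)); print(j.round(2))
manip.movej(j); P,R=tp(.008,0); print(manip.move_straight(P,R,rate=.12,f_stop=8)); st("down")
manip.set_gripper(0,90); st("grip"); print(np.round(manip.get_joint_positions(),2))
E
```

```text
[-0.52  0.25  1.43 -0.    1.46 -2.86]
False
down t 16.38 F [ 0.3 -1.7 -0.4] T [ 0.03 -0.04  0.04] w 0.0603 gf 0.0 p [ 0.5895 -0.2007  0.184 ]
grip t 16.77 F [-0.2  1.1  4.6] T [ 0.14  0.22 -0.01] w 0.0253 gf 88.0 p [ 0.5893 -0.2006  0.1839]
[-0.52  0.33  1.53  0.    1.29 -2.86]
```

```bash
cat >> g.py <<'E'
def screw(h,phi,dphi):
    P,R=tp(h,phi+dphi); manip.movej(manip.ik(P,R)); F=np.array(manip.get_wrist_force());T=manip.get_torque()[2]
    print(f"phi {phi+dphi:.2f} h {h*1e3:.2f} F {F.round(1)} Tz {T:.2f} z {manip.get_ee_pos()[2]:.4f} t {manip.get_time():.1f}"); return F,T
E
python3 - <<'E'
from g import *
phi=0
for i in range(7):
    h=min(.008,.0093-.00477*(phi+.2)); F,T=screw(h,phi,.2); phi+=.2
    if abs(T)>.6 or np.abs(F).max()>25: break
st()
E
```

```text
phi 0.20 h 8.00 F [-0.   1.3  2.5] Tz -0.16 z 0.1831 t 17.1
phi 0.40 h 7.39 F [0.4 0.8 0.1] Tz -0.02 z 0.1823 t 17.4
phi 0.60 h 6.44 F [ 1.3  0.2 -1. ] Tz -0.07 z 0.1813 t 17.7
phi 0.80 h 5.48 F [ 1.2  0.7 -0.3] Tz 0.00 z 0.1803 t 18.0
phi 1.00 h 4.53 F [0.2 0.9 2.9] Tz -0.05 z 0.1801 t 18.3
phi 1.20 h 3.58 F [-0.1 -0.1  5.6] Tz -0.08 z 0.1794 t 18.6
phi 1.40 h 2.62 F [-0.  -0.1  6.3] Tz -0.10 z 0.1787 t 18.9
 t 18.93 F [-0.  -0.1  6.3] T [-0.05  0.04 -0.1 ] w 0.0252 gf 89.3 p [ 0.5894 -0.2008  0.1787]
```

```bash
python3 - <<'E'
from g import *
phi=1.4
for i in range(16):
    d=.2 if phi<2.35 else .1
    h=max(-.0015,.0093-.00477*(phi+d)); F,T=screw(h,phi,d); phi+=d
    if abs(T)>.9 or np.abs(F).max()>35 or phi>3.3: break
st(); print(phi,np.round(manip.get_joint_positions(),2))
E
```

```text
phi 1.60 h 1.67 F [-0.8  0.   8.2] Tz -0.17 z 0.1781 t 19.2
phi 1.80 h 0.71 F [0.  0.1 9.1] Tz -0.15 z 0.1776 t 19.6
phi 2.00 h -0.24 F [-0.9 -0.6 10.7] Tz -0.22 z 0.1770 t 19.9
phi 2.20 h -1.19 F [-0.4 -0.5 11.8] Tz -0.19 z 0.1764 t 20.2
phi 2.40 h -1.50 F [-2.3  0.4 12.3] Tz -0.33 z 0.1760 t 20.5
phi 2.50 h -1.50 F [-2.1 -0.5 12.6] Tz -0.28 z 0.1759 t 20.7
phi 2.60 h -1.50 F [-2.3 -0.5 12.2] Tz -0.38 z 0.1757 t 21.0
phi 2.70 h -1.50 F [-3.2 -0.7 11.4] Tz -0.05 z 0.1754 t 21.2
phi 2.80 h -1.50 F [-1.9 -0.9 10. ] Tz 0.01 z 0.1752 t 21.5
phi 2.90 h -1.50 F [-2.8  0.3 10.1] Tz 0.30 z 0.1749 t 21.7
phi 3.00 h -1.50 F [-1.   1.1  7.2] Tz 0.77 z 0.1747 t 22.0
phi 3.10 h -1.50 F [ 0.3 -0.6  6.2] Tz 1.00 z 0.1745 t 22.2
 t 22.23 F [ 0.3 -0.6  6.2] T [-0.11  0.33  1.  ] w 0.025 gf 95.1 p [ 0.5892 -0.2007  0.1745]
3.1000000000000005 [-0.52  0.34  1.53 -0.    1.27  0.23]
```

Resistance has climbed to 1.0 N m at 3.1 rad, so it is snug. Letting go, backing off upward and checking.

```bash
python3 - <<'E'
from g import *
manip.set_gripper(.06); st("rel")
p=np.array(manip.get_ee_pos()); manip.move_straight(p+[0,0,.12],rate=.15)
off=np.array([.067,.001,-.143]); zc=np.array([-.262,-.001,.965]);R=np.array(manip.get_ee_rot()); t=np.array([.589,-.2,.13]); zz=R@zc
manip.move_straight(t+zz*.36/zz[2]-R@off,rate=.15); wrist(manip,"wend")
im,P,H,K,E=load("wend"); ok=(np.hypot(P[...,0]-.589,P[...,1]+.2)<.045)
ye=(abs(H[...,0]-28)<7)&(H[...,1]>110)&(H[...,2]>100)&ok&(P[...,2]>.11)
n,l,s,c=cv2.connectedComponentsWithStats(ye.astype(np.uint8)); 
for i in range(1,n):
    if s[i,4]>4: print("ymark",c[i].round(1),s[i,4],np.nanmedian(P[l==i],0).round(4))
f=ok&(H[...,2]<80)&(P[...,2]>.12)&(P[...,2]<.16); p=P[f]; print("flange",len(p),np.percentile(p[:,2],[10,50,90]).round(4),cv2.minEnclosingCircle(np.ascontiguousarray(p[:,:2],np.float32)))
A=np.c_[p[:,:2]-p[:,:2].mean(0),np.ones(len(p))];print("slope",np.linalg.lstsq(A,p[:,2],rcond=None)[0])
o=P[ok&(P[...,2]>.2)]; print("top z",np.median(o[:,2]),o[:,:2].mean(0)); 
cv2.imwrite("pics/wendc.png",im[80:340,140:420,::-1]); st()
E
```

```text
rel t 22.66 F [-0.7  0.4  0.5] T [ 0.03  0.01 -0.02] w 0.0599 gf 0.0 p [ 0.5887 -0.2003  0.1731]
ymark [296.4 178.6] 36 [ 0.6251 -0.1881  0.1275]
ymark [277.5 185.5] 146 [ 0.6085 -0.1786  0.1377]
ymark [260.6 243.1] 7 [ 0.5556 -0.2101  0.1368]
flange 2182 [0.1361 0.137  0.1379] ((0.5902261137962341, -0.20068277418613434), 0.03522941842675209)
slope [-0.00448821 -0.00248297  0.13699238]
top z 0.4233659102884384 [ 0.61221017 -0.17579096]
 t 24.23 F [ 0.4 -0.2  0.1] T [-0.03  0.   -0.02] w 0.0598 gf 0.0 p [ 0.6093 -0.1774  0.3453]
```

View pics/wendc.png

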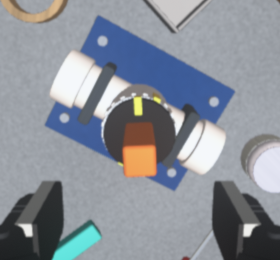

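The picture shows the plug upright in the branch at crop (138,135), its flange level and down on the rim: the top of the flange is at 0.137 m, so its underside is at about 0.1275 m. The plug has turned about 3.05 rad and the gripper is clear, so I'm handing in.

```bash
python3 -c "
from rig import manip
print(manip.finish_job())"
```

```text
the job is handed in; nothing more can be done
None
```

The orange plug is screwed into the tee's branch to about 1 N m, with its flange level and down on the rim, and the gripper is clear. I handed the job in at about 24 s on the robot's clock; the hand-in call gave no verdict.

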